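Load the board carrier under the contact spring of a test jig

ROBOT

A 7-joint arm with a two-finger parallel gripper is mounted at the origin on the work surface. World frame = base frame: x ahead of the robot, y to its left, z up, the work surface at z = 0. Lengths are in m, angles in rad, forces in N, time in s.
With the tool pointing down it reaches from about 0.4 to 0.85 m from the base axis. Payload 4.5 kg.
Tool frame: the origin (TCP) lies on the centre line of the jaws, within the pads' length; the fingertips stand r.tips_ahead ahead of it and the grasp point (between the pads) is the TCP (r.tips_ahead is the distance from the TCP to the fingertips, in m); z points along the fingers, y is the direction in which the jaws open and shut (so a half turn about z gives the same grasp; the last joint's range is limited). The gripper opens to 88 mm and grips with 3 to 60 N. Pads are 18 mm wide; open, the fingers measure 123 mm over their backs; the gripper's body (75 mm by 187 mm) begins 45 mm behind the grasp point.
Start: joints at [-1.227, 0.689, -0.195, 1.565, 0.157, 0.902, -0.215], TCP at [0.191, 0.595, 0.258] pointing down, gripper open.
Joint ranges: [-3.01, 3.01], [-0.46, 2.08], [-1.47, 1.51], [0.13, 2.56], [-1, 4.14], [0.04, 2.09], [-2.66, 2.66]. Speed limits (rad/s): [2.57, 2.57, 3.14, 3.14, 3.14, 3.14, 3.14].

INTERFACE

Orientations are given as a unit quaternion [x, y, z, w].
In Python, from plant import r gives the robot as it stands.
- The arm moves only by the shell command python3 -m inch 'ROWS' [FORCE]. ROWS is JSON, a list of rows, each a list of 5 numbers: the shift along the world's x, y, z in units of 25 mm (1.0 is 25 mm), then the turn about the world's z in units of 6 degrees (1.0 is 6 degrees), then the finger opening in mm, from 0 to 88.1. A call has 1 to 5 rows; each row shifts and turns the commanded pose from where the row before left it; what a row does not reach is not made up. A row lasts 1/10 s, in which the tool goes at most 50 mm and 8.59 degrees, less where a joint would pass 70% of its speed; a pose out of reach is approached as far as the arm can. A call is refused whole if a number of a shift passes 1 or a number of a turn 1, either way. A call with a gripper value outside its range is refused whole. The fingers move at their own pace and stop on an object; FORCE is the grip in N (left out, the last holds). Time passes only in rows, so rows that do not move let the fingers close. It gives the time, the measured TCP pose, the force and the opening at its end, in the units of the state.
- r.get_state(): the state, without advancing time (a new reading comes with each control period).
- r.snapshot(name): name is "side" or "top" or "wrist"; returns a dict with "pixels" (384x512x3 uint8, red, green, blue), "range_z" (384x512 float32, m along the optical axis (not along the pixel's ray), 0 where there is no reading), "K" (3x3 intrinsics, pixels), "position" and "attitude" of the camera in the world. Camera axes: x right, y up, looking along -z (the intrinsics and any distortion apply to the point x, -y, -z); pixel columns grow to the right and rows downward; lengths in m; the calibration is good to about 2 mm. A picture is of the moment at which its call begins.
- r.finish_job(): hands the job in, once; it reports no verdict.
The state is a dict: "clock": time; "q": joint angles; "qd": joint speeds; "joint_torque": joint torques, N m; "tool_pos": TCP position; "eef_rot": TCP orientation; "contact_force": force on the tool from outside, world axes, zero at the start; "moment": the same for the moment, N m; "opening": opening from 0.0 (shut) to 1.0 (fully open).
Only numpy, scipy, OpenCV 4.12 (cv2) and the standard library are available. Lean on these libraries where they do the work, as an engineer would, in place of code of your own. Each camera call takes 0.05 s, during which the arm holds its last target. There are 200 camera calls.

TASK

Load the orange board carrier into the blue test jig without gripping it: with the fingertips, press firmly down on the black rubber pad at its tail so that the carrier sinks low enough for the bridge, and, keeping it pressed down, push it along the channel under the dark bridge and the brass leaf spring until its nose is home against the black end stop and the sprung steel plate has popped up behind it. Never lift the carrier, leave everything else on the bench where it is, and finish with the hand clear.

Things in the scene. Friction and masses are not known exactly. Their poses are not given: they have to be found in the camera images.
- jig: Blue test jig fixed to the bench, 220 x 92 mm, with a straight channel 55 mm wide between aluminium side rails. Origin: centre of its underside, on the bench; x runs along the channel in the loading direction (away from the robot), z up. The channel's fixed floor is 16 mm and the rails' tops are 34 mm above the bench.
- bridge (a point): Middle of the underside of the dark steel bridge that crosses the channel, 40 mm ahead of the jig's origin and 32.5 mm above the bench. The bridge is 12 mm thick along the channel; its top is 44 mm above the bench.
- stop (a point): Point on the near face of the black end stop (42 mm tall), at floor level in the middle of the channel, 87 mm ahead of the jig's origin. The carrier's nose rests against it when home: the carrier's origin is then at x = 27 mm in the jig's frame, a push of 62 to 70 mm from the start.
- carrier: Loose board carrier in the channel, 120 x 52 mm, 160 to 280 g: a thin steel tail and an orange body 14 mm thick with a green board. Origin: centre of its underside; x towards its nose (60 mm ahead), z up. It starts on the raised sprung plate, underside 23 mm above the bench, its top (37 mm) too high for the bridge; fully pressed down its underside is at 16 mm, its top at 30 mm.
- press_pad (a point): Centre of the black rubber pad on top of the carrier's steel tail, where to press. The tail is 6 mm thick, 45 mm long and 52 mm wide, and flat on top, from the carrier's rear end to the step of the orange body, 22.5 mm ahead of this point. Fully pressed down this point is 22 mm above the bench.
- step (a point): Middle of the upright rear face of the orange body, 15 mm behind the carrier's origin: the face to push against, 8 mm high above the steel tail and 52 mm wide. It stays 22 mm short of the bridge when the carrier is home.
- lift (a joint): Sprung steel plate (45 x 36 mm) in the channel floor under the carrier, spanning x = -83 to -38 mm in the jig's frame. 0 = up, 7 mm proud of the floor; grows (m) as it is pressed down, 0.007 = flush. About 8 N starts it, 12 N holds it flush. It springs up again behind the carrier's tail once that has passed, and so locks the carrier in.
- leaf (a joint): Brass leaf spring, 24 mm wide, hinged behind the bridge and sloping down 26 mm in the loading direction. 0 = at rest, its tip below the level of the carrier's top; the nose wedges it up (rad, about 0.1 or more) and it then presses on the carrier with some 7 N, which drags. The whole push along the channel takes 5 to 10 N.
- chuck: Bystander: black drill chuck, 42 mm across, 58 mm tall, beside the jig; origin under its centre.
- weight: Bystander: steel calibration weight, 38 mm across, 44 mm tall, beside the jig; origin under its centre.
- jar: Bystander: small glass jar, 42 mm across, 55 mm tall, beside the jig; origin under its centre.
- motor: Bystander: small steel motor standing on end, 36 mm across, 62 mm tall, beside the jig; origin under its centre.
- phone: Bystander: black phone lying flat, 147 x 71 x 9 mm; origin under its centre.
- driver: Bystander: screwdriver lying on the bench on the robot's side of the jig, 180 mm long; x along the shaft.
- washer: Bystander: thick dark steel washer, 44 mm across, 10 mm high, lying flat; origin under its centre.
Not all that is in view belongs to the job. Of the things that look like the carrier, the largest one is meant.

How it is judged:
By the outcome, as a careful person would: the job done as asked, in the order asked, and still so for the second after the job is handed in, with the robot touching nothing.
It also fails if it takes over 38 s, if anything falls off the work surface, if the arm or the gripper's body presses on something with over 40 N, if the wrist force passes 120 N, or if a joint passes its speed limit or range.

## Working session

There is one attempt and no reset: what is moved stays moved. The work goes in short steps, Python scripts to look and compute and a shell command to move; the robot and the scene stay as the last step left them, time stands still between calls to the robot, and variables do not carry over. Pictures are saved under pics/ and viewed, about 8 in all and at most 12, crops included, and the job is handed in when it is done.

```bash
mkdir -p pics; ls; cat > h.py <<'E'
import numpy as np, cv2
from scipy.spatial.transform import Rotation as R
from plant import r
def att(s):
    a=np.array(s["attitude"],float)
    return a if a.shape==(3,3) else R.from_quat(a).as_matrix()
def cloud(s):
    z=s["range_z"]; K=np.array(s["K"]); v,u=np.mgrid[:z.shape[0],:z.shape[1]]
    p=np.stack([(u-K[0,2])/K[0,0]*z,-(v-K[1,2])/K[1,1]*z,-z],-1)
    return p@att(s).T+np.array(s["position"])
def save(s,n): cv2.imwrite(f"pics/{n}.png",s["pixels"][...,::-1])
E
python3 - <<'E'
from h import *
import pickle
st=r.get_state(); print({k:np.round(v,3) for k,v in st.items()}, r.tips_ahead)
t=r.snapshot("top"); d=r.snapshot("side")
print([k for k in t], t["K"],t["position"],t["attitude"],d["position"])
pickle.dump((t,d),open("s.pkl","wb"))
cv2.imwrite("pics/a.png",np.vstack([t["pixels"],d["pixels"]])[...,::-1][:, :])
im=cv2.imread("pics/a.png"); save(t,"top1"); save(d,"side1")
E
```

```text
pics
{'clock': np.float64(0.0), 'q': array([-1.227,  0.69 , -0.195,  1.566,  0.157,  0.902, -0.215]), 'qd': array([ 0.   , -0.001, -0.   , -0.001,  0.   ,  0.001,  0.002]), 'joint_torque': array([ 0.0000e+00, -5.2755e+01, -1.2670e+00, -1.5343e+01, -5.3000e-02,
        6.0000e-03,  0.0000e+00]), 'tool_pos': array([0.19 , 0.595, 0.257]), 'eef_rot': array([ 0.154,  0.988, -0.001, -0.   ]), 'contact_force': array([-0.436, -0.316, -1.263]), 'moment': array([-0.042, -0.014, -0.008]), 'opening': np.float64(1.0)} 0.019
['pixels', 'range_z', 'K', 'position', 'attitude'] [[382.4031728    0.         259.2279154 ]
 [  0.         382.4031728  199.04217947]
 [  0.           0.           1.        ]] [0.43666457 0.08112939 0.95803482] [ 0.01557262 -0.02235297 -0.70226623  0.71139298] [0.28602416 0.87068625 0.74450198]
```

View pics/top1.png

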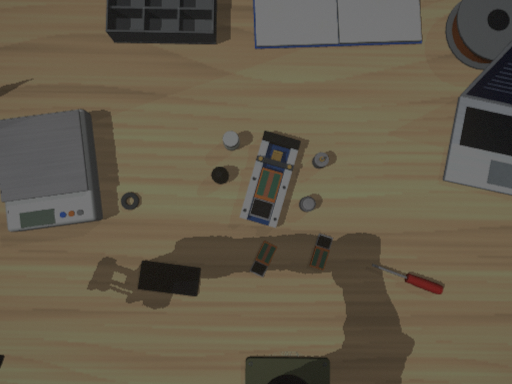

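View pics/side1.png

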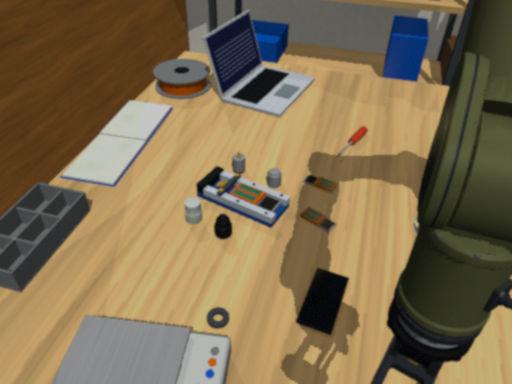

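Top view: jig runs from about (258,215) to (282,140), with the black pad at (262,208). The two decoy carriers are at (263,258) and (320,252). The four standing bystanders are close beside the jig. Next I'll measure it.

```bash
python3 - <<'E'
from h import *
import pickle
t,d=pickle.load(open("s.pkl","rb"))
P=cloud(t); hsv=cv2.cvtColor(t["pixels"],cv2.COLOR_RGB2HSV)
print("bench z",np.median(P[300:320,180:230,2]))
win=np.zeros(P.shape[:2],bool); win[125:235,235:305]=1
Z=P[...,2]
m=(win&(Z>.010)&(Z<.09)).astype(np.uint8)
n,l,s,c=cv2.connectedComponentsWithStats(m)
for i in range(1,n):
    if s[i,4]>30:
        q=P[l==i]; 
        print(i,s[i],c[i],q[:,:2].mean(0),cv2.minAreaRect((q[:,:2]*1000).astype(np.float32)))
# orange
o=(hsv[...,0]<18)&(hsv[...,1]>130)&win&(Z>.02)
q=P[o];print("orange",o.sum(),q.mean(0),cv2.minAreaRect((q[:,:2]*1000).astype(np.float32)))
k=(t["pixels"].max(2)<45)&win; k[:190]=0
n,l,s,c=cv2.connectedComponentsWithStats(k.astype(np.uint8))
for i in range(1,n):
    if s[i,4]>40: q=P[l==i];print("black",s[i],np.median(q,0),cv2.minAreaRect((q[:,:2]*1000).astype(np.float32)))
print("tool y axis",R.from_quat(r.get_state()["eef_rot"]).as_matrix())
x=t["pixels"][125:235,200:340]
cv2.imwrite("pics/crop1.png",cv2.resize(x,None,fx=5,fy=5,interpolation=cv2.INTER_CUBIC)[...,::-1])
E
```

```text
bench z -0.00028646959014005935
1 [ 240  131   61   97 3424] [269.96991822 179.20473131] [0.53516866 0.04703516] ((535.13134765625, 47.05975341796875), (92.0450210571289, 219.95521545410156), 74.51554107666016)
2 [235 133   5  17  64] [236.625    141.390625] [0.62432538 0.12894999] ((626.4637451171875, 128.62570190429688), (9.494072914123535, 32.09825134277344), 87.56784057617188)
3 [299 198   6  14  59] [302.22033898 204.50847458] [ 0.4743862  -0.03148119] ((474.4720153808594, -31.254558563232422), (31.549888610839844, 9.754900932312012), 2.8578033447265625)
orange 157 [0.51567144 0.05364762 0.04262978] ((495.7898254394531, 58.833030700683594), (50.17420959472656, 125.86788177490234), 74.49361419677734)
black [251 200  21  18 256] [0.46465497 0.0679988  0.02913193] ((458.1520080566406, 69.65763092041016), (42.92457580566406, 47.46253204345703), 74.92845153808594)
tool y axis [[-9.52406627e-01  3.04830186e-01 -4.17452844e-04]
 [ 3.04830452e-01  9.52405179e-01 -1.66456511e-03]
 [-1.09825440e-04 -1.71259518e-03 -9.99998527e-01]]
```

View pics/crop1.png

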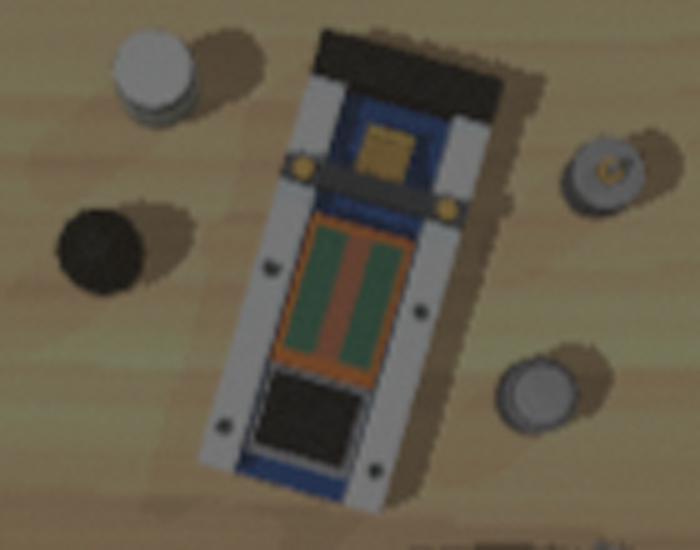

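Jig centre is (0.535, 0.047) and yaw −15.5°. Its measured footprint is 92.0×220.0 mm, which matches the given size. The crop shows the pad covering most of the tail and the step just ahead of it at crop (325,370). Next I'll move above the tail with the fingers closed.

```bash
python3 -m inch '[[0.5,-0.95,0,0.38,0],[0.5,-0.95,0,0,0],[0.5,-0.95,0,0,0],[0.5,-0.95,0,0,0],[0.5,-0.95,0,0,0]]' 20; python3 -m inch '[[0.5,-0.95,0,0,0],[0.5,-0.95,0,0,0],[0.5,-0.95,0,0,0],[0.5,-0.95,0,0,0],[0.5,-0.95,0,0,0]]'; python3 -m inch '[[0.5,-0.95,0,0,0],[0.5,-0.95,0,0,0],[0.5,-0.95,0,0,0],[0.5,-0.95,0,0,0],[0.5,-0.95,0,0,0]]';python3 -m inch '[[0.5,-0.95,-0.8,0,0],[0.5,-0.95,-0.8,0,0],[0.5,-0.95,-0.8,0,0],[0.5,-0.95,-0.8,0,0],[0.5,-0.95,-0.8,0,0]]'; python3 -m inch '[[0.5,-0.95,0,0,0],[0.5,-0.95,0,0,0],[0.2,-0.3,0,0,0],[0,0,0,0,0],[0,0,0,0,0]]'
python3 - <<'E'
from h import *
w=r.snapshot("wrist"); save(w,"w1"); import pickle; pickle.dump(w,open("w.pkl","wb"))
s=r.get_state(); T=R.from_quat(s["eef_rot"]).as_matrix(); print(s["clock"],s["tool_pos"],T[:,1],T[:,2],s["contact_force"],s["opening"])
p=s["tool_pos"][:2]-np.array([.5351,.0471]); u=np.array([.9636,-.2674]); print("jig x,y",p@u,p@[.2674,.9636])
E
```

```text
clock: 0.6
tool_pos: [0.2533, 0.4752, 0.2574]
eef_rot: [0.135, 0.991, -0.0, -0.0]
contact_force: [0.4, 0.3, 0.9]
opening: 0.567
clock: 1.1
tool_pos: [0.3158, 0.3566, 0.2575]
eef_rot: [0.135, 0.991, -0.0, -0.0]
contact_force: [1.0, 0.4, -0.0]
opening: 0.114
clock: 1.6
tool_pos: [0.3783, 0.2379, 0.2576]
eef_rot: [0.135, 0.991, -0.0, -0.0]
contact_force: [-0.1, -0.1, 0.0]
opening: 0.006
clock: 2.1
tool_pos: [0.4409, 0.1193, 0.1569]
eef_rot: [0.135, 0.991, 0.0, -0.0]
contact_force: [0.3, -0.5, -0.6]
opening: 0.009
clock: 2.6
tool_pos: [0.4701, 0.0666, 0.1578]
eef_rot: [0.134, 0.991, 0.001, -0.0]
contact_force: [-0.9, 0.5, -0.3]
opening: 0.007
2.65 [0.46991327 0.06693893 0.15787584] [0.26448259 0.96438988 0.00105662] [-2.59939730e-04  1.16692047e-03 -9.99999285e-01] [-0.08725602 -0.65423813 -0.29995503] 0.0055965448510003225
jig x,y -0.06811886751796467 0.0016858600776406517
```

View pics/w1.png

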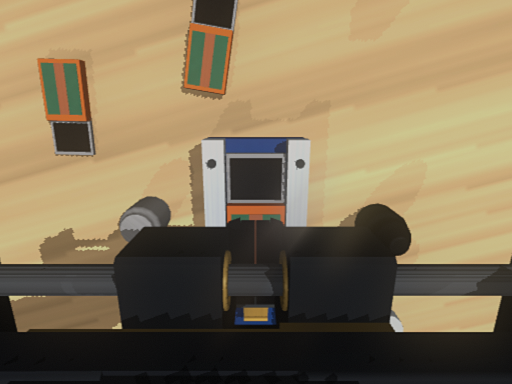

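Wrist view: pad at (256,178), step edge at about row 206, jig rails on either side. The closed fingers fill the bottom of the picture. I'll measure the step and the actual finger width from depth.

```bash
python3 - <<'E'
from h import *
import pickle
w=pickle.load(open("w.pkl","rb")); P=cloud(w)
J=np.stack([(P[...,:2]-[.5351,.0471])@[.9636,-.2674],(P[...,:2]-[.5351,.0471])@[.2674,.9636],P[...,2]],-1)*1000
for v in range(136,222,4): print(v,np.round(J[v,256],1),w["pixels"][v,256])
print("row 170 across"); 
for u in range(200,312,6): print(u,np.round(J[170,u],1))
print("fingers")
for v in (230,250,280,310):
  print(v,[list(np.round(J[v,u]).astype(int)) for u in (100,118,125,150,200,222,245,252,260,275,290,340,390,400)])
m=(J[...,2]>165)|(J[...,2]<-5); 
f=(J[...,2]>70)&(J[...,2]<175)
print(J[f].min(0),J[f].max(0))
for lo,hi in((100,140),(140,150),(150,160),(160,170)):
  g=(J[...,2]>lo)&(J[...,2]<hi)
  if g.sum(): print(lo,g.sum(),J[g].min(0),J[g].max(0))
E
```

```text
136 [-109.7    3.     0.3] [198 165 118]
140 [-107.7    2.9   17.9] [ 57  75 123]
144 [-103.9    2.9   16.4] [ 58  75 123]
148 [-100.4    2.9   17.2] [ 56  74 123]
152 [-96.7   2.9  16.8] [ 60  70 102]
156 [-95.2   2.9  31. ] [154 153 153]
160 [-91.6   2.9  30.8] [47 43 39]
164 [-88.    2.9  30.3] [47 43 40]
168 [-84.5   2.9  30.8] [44 41 39]
172 [-80.9   2.9  30.4] [45 42 40]
176 [-77.2   3.   30.2] [44 41 39]
180 [-73.4   3.   29.5] [44 41 40]
184 [-69.9   3.   30.4] [43 41 39]
188 [-66.3   3.   30.6] [42 41 39]
192 [-62.5   3.   30.4] [42 39 38]
196 [-58.8   3.   30.6] [44 41 39]
200 [-55.1   3.   30.9] [140 138 140]
204 [-52.    3.   32.8] [86 48 31]
208 [-50.2   3.   38.8] [191 101  52]
212 [-45.7   3.   36.7] [191 100  52]
216 [-42.5   3.   38.3] [154  93  69]
220 [-77.7   2.5 139.5] [87 59 48]
row 170 across
200 [-76.6 -52.    1. ]
206 [-83.6 -40.3  35.5]
212 [-83.8 -35.   36.4]
218 [-83.6 -30.   35.2]
224 [-82.6 -25.3  30.3]
230 [-82.7 -19.9  31. ]
236 [-82.5 -14.8  29.6]
242 [-82.7  -9.4  30.8]
248 [-82.6  -4.1  30.4]
254 [-82.7   1.2  30.4]
260 [-82.5   6.5  29.6]
266 [-82.
[... 2531 characters left out ...]
57), np.int64(7), np.int64(35)], [np.int64(-62), np.int64(9), np.int64(192)], [np.int64(-90), np.int64(10), np.int64(228)], [np.int64(-90), np.int64(21), np.int64(227)], [np.int64(-90), np.int64(33), np.int64(228)], [np.int64(83), np.int64(165), np.int64(1)]]
[-80.19943595 -12.27214271 138.36390881] [-63.27726715  15.7762515  174.98416451]
100 19 [-77.88271941  -4.86620819 138.36390881] [-77.24531514   8.92242427 139.87223064]
140 360 [-79.96089521 -12.01587437 140.01403649] [-76.90110443  15.50530235 149.95897214]
150 506 [-79.88621412 -12.27214271 150.0019587 ] [-63.27726715  15.7762515  159.96270697]
160 563 [-80.19943595 -10.39886701 160.02316381] [-64.76220679  13.93003403 169.95506576]
```

The carrier's step is at jig x ≈ −52 and its tail end at −95.5. Tail length is 43.5 mm against the 45 given, so that agrees. The fingers are 28 mm wide and centred within 2 mm in the 55 mm channel, with their front about 6 mm short of the step. Descending.

```bash
python3 -m inch '[[0,0,-0.8,0,0],[0,0,-0.9,0,0],[0,0,-0.9,0,0],[0,0,-0.9,0,0],[0,0,-0.5,0,0]]'; python3 -m inch '[[0,0,-0.2,0,0],[0,0,-0.1,0,0],[0,0,-0.1,0,0],[0,0,-0.1,0,0],[0,0,0,0,0]]'
```

```text
clock: 3.15
tool_pos: [0.4695, 0.0672, 0.0565]
eef_rot: [0.133, 0.991, 0.0, -0.001]
contact_force: [0.2, 0.4, -0.3]
opening: 0.006
clock: 3.65
tool_pos: [0.4706, 0.066, 0.0461]
eef_rot: [0.134, 0.991, 0.001, 0.0]
contact_force: [-1.6, 1.6, 6.6]
opening: 0.004
```

```bash
python3 -m inch '[[0,0,-0.1,0,0],[0,0,-0.1,0,0],[0,0,0,0,0]]'; python3 -m inch '[[0,0,-0.1,0,0],[0,0,0,0,0]]'
```

```text
clock: 3.95
tool_pos: [0.4706, 0.066, 0.0415]
eef_rot: [0.134, 0.991, 0.001, 0.001]
contact_force: [-2.7, 0.9, 9.1]
opening: -0.0
clock: 4.15
tool_pos: [0.4706, 0.066, 0.0413]
eef_rot: [0.134, 0.991, 0.001, 0.002]
contact_force: [-5.4, 2.0, 36.5]
opening: 0.007
```

```bash
python3 -m inch '[[0,0,-0.0,0,0],[0.1,-0.027,-0.0,0,0],[0.1,-0.027,0.03,0,0],[0.1,-0.027,0,0,0]]'; python3 -m inch '[[0.1,-0.027,0,0,0],[0.1,-0.027,0,0,0],[0.1,-0.027,0,0,0],[0,0,0,0,0]]'
python3 - <<'E'
from h import *
s=r.snapshot("side"); save(s,"s2"); x=s["pixels"][150:240,180:310]
cv2.imwrite("pics/s2c.png",cv2.resize(x,None,fx=6,fy=6,interpolation=cv2.INTER_CUBIC)[...,::-1])
E
```

```text
clock: 4.55
tool_pos: [0.4759, 0.0641, 0.0414]
eef_rot: [0.134, 0.991, 0.0, -0.001]
contact_force: [-9.4, 2.4, 31.4]
opening: 0.005
clock: 4.95
tool_pos: [0.4838, 0.0618, 0.0414]
eef_rot: [0.134, 0.991, 0.0, -0.0]
contact_force: [-6.9, 2.2, 29.7]
opening: 0.005
```

View pics/s2c.png

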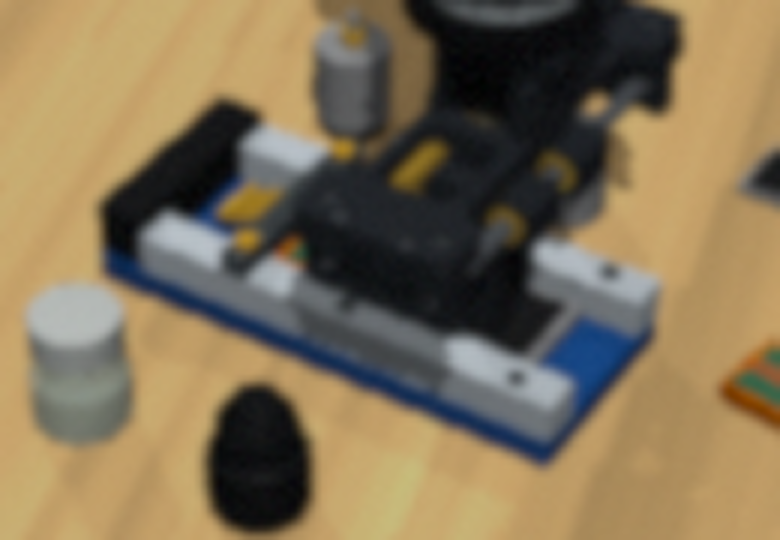

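The carrier is flush and moving; in the crop its tail end at (570,330) has left the jig's rear edge and the bridge at (290,210) is clear ahead. Continuing the push.

```bash
python3 -m inch '[[0.12,-0.033,0,0,0],[0.12,-0.033,0,0,0],[0.12,-0.033,0,0,0],[0.12,-0.033,0,0,0],[0.12,-0.033,0,0,0]]'; python3 -m inch '[[0.12,-0.033,0,0,0],[0.12,-0.033,0,0,0],[0.12,-0.033,0,0,0]]'
```

```text
clock: 5.5
tool_pos: [0.4985, 0.0578, 0.0414]
eef_rot: [0.134, 0.991, 0.0, -0.001]
contact_force: [-7.7, 2.3, 28.4]
opening: 0.006
clock: 5.8
tool_pos: [0.5078, 0.0554, 0.0414]
eef_rot: [0.134, 0.991, 0.0, -0.001]
contact_force: [-7.7, 1.7, 28.8]
opening: 0.004
```

```bash
python3 - <<'E'
from h import *
s=r.get_state();p=s["tool_pos"][:2]-np.array([.5351,.0471]); print("jig x,y",p@[.9636,-.2674],p@[.2674,.9636])
w=r.snapshot("wrist"); save(w,"w2")
P=cloud(w);J=np.stack([(P[...,:2]-[.5351,.0471])@[.9636,-.2674],(P[...,:2]-[.5351,.0471])@[.2674,.9636],P[...,2]],-1)*1000
for v in range(100,240,5): print(v,np.round(J[v,256],1),w["pixels"][v,256])
E
```

```text
jig x,y -0.02853861076499111 0.0007010263102875947
100 [-99.4   1.6  17.5] [ 48  77 137]
105 [-97.    1.6  18.1] [ 48  76 138]
110 [-94.7   1.6  17.3] [ 48  80 147]
115 [-92.2   1.6  16.9] [ 45  76 138]
120 [-89.8   1.6  17. ] [ 46  77 139]
125 [-87.3   1.7  17.6] [ 45  76 138]
130 [-84.8   1.7  17.5] [ 46  77 138]
135 [-82.3   1.7  16.6] [ 44  79 148]
140 [-79.8   1.7  17. ] [162 161 166]
145 [-77.2   1.7  16.5] [161 162 164]
150 [-74.6   1.7  16.7] [161 161 165]
155 [-72.1   1.7  17.2] [161 161 164]
160 [-69.4   1.7  16.7] [160 159 163]
165 [-67.    1.7  18.3] [161 160 163]
170 [-63.9   1.7  16.2] [148 149 152]
175 [-61.4   1.8  16.9] [149 149 152]
180 [-58.9   1.8  17.8] [88 88 90]
185 [-57.8   1.7  24.2] [146 146 148]
190 [-54.7   1.8  22.6] [81 81 83]
195 [-52.    1.8  22.5] [37 38 40]
200 [-49.5   1.8  23.1] [37 38 39]
205 [-46.6   1.8  22.8] [35 36 37]
210 [-44.    1.8  23.1] [36 36 37]
215 [-41.7   1.8  24.4] [35 35 36]
220 [-38.4   1.8  22.9] [32 32 33]
225 [-38.5   1.8  30.4] [28 27 29]
230 [-38.8   1.8  37.4] [28 28 29]
235 [-38.6   1.8  42.8] [26 26 27]
```

The plate is held flush (17 mm) with the tail end at jig x ≈ −58.5, so the carrier is riding along with the fingertips. About 25 mm remain.

```bash
python3 -m inch '[[0.12,-0.033,0,0,0],[0.12,-0.033,0,0,0],[0.12,-0.033,0,0,0],[0.12,-0.033,0,0,0],[0.12,-0.033,0,0,0]]'; python3 -m inch '[[0.1,-0.027,0,0,0],[0.1,-0.027,0,0,0],[0.1,-0.027,0,0,0],[0,0,0,0,0]]'
python3 - <<'E'
from h import *
s=r.get_state();p=s["tool_pos"][:2]-np.array([.5351,.0471]); print("jig x,y",p@[.9636,-.2674],p@[.2674,.9636])
w=r.snapshot("wrist"); save(w,"w3")
P=cloud(w);J=np.stack([(P[...,:2]-[.5351,.0471])@[.9636,-.2674],(P[...,:2]-[.5351,.0471])@[.2674,.9636],P[...,2]],-1)*1000
for v in range(140,224,4): print(v,np.round(J[v,256],1),w["pixels"][v,256])
E
```

```text
clock: 6.35
tool_pos: [0.5193, 0.052, 0.0414]
eef_rot: [0.133, 0.991, -0.001, -0.004]
contact_force: [-13.5, 2.3, 31.2]
opening: 0.006
clock: 6.75
tool_pos: [0.5287, 0.0496, 0.0414]
eef_rot: [0.134, 0.991, -0.0, -0.002]
contact_force: [-11.1, 2.1, 30.5]
opening: 0.004
jig x,y -0.006831549383711988 0.0006958093153896373
140 [-58.9   1.6  25.1] [154 154 155]
144 [-56.9   1.6  24.6] [154 154 156]
148 [-55.    1.6  24.6] [153 152 155]
152 [-53.    1.6  24.8] [163 163 165]
156 [-50.9   1.6  23.6] [163 162 165]
160 [-48.8   1.7  23.5] [161 161 163]
164 [-47.    1.7  24.6] [161 160 162]
168 [-45.    1.7  24.6] [159 159 161]
172 [-42.7   1.7  23.3] [159 158 160]
176 [-40.8   1.7  24. ] [152 152 154]
180 [-38.5   1.7  23.4] [147 147 149]
184 [-36.2   1.7  22.2] [149 150 152]
188 [-34.5   1.7  23.9] [151 151 152]
192 [-32.    1.7  22.7] [38 38 39]
196 [-30.2   1.7  23.9] [38 38 39]
200 [-27.8   1.7  23.2] [38 38 39]
204 [-25.6   1.7  22.9] [35 35 36]
208 [-23.5   1.8  23.3] [36 36 37]
212 [-21.5   1.8  23.9] [36 36 37]
216 [-19.4   1.8  24.1] [35 36 37]
220 [-17.4   1.8  24.6] [31 32 33]
```

The plate has popped up (24 mm with the camera's +1 mm bias). The tail is about 3–4 mm short of home, so I'll push until the force shows the stop.

```bash
python3 -m inch '[[0.08,-0.022,0,0,0],[0.08,-0.022,0,0,0],[0,0,0,0,0]]'; python3 -m inch '[[0.06,-0.016,0,0,0],[0.06,-0.016,0,0,0],[0,0,0,0,0]]';  python3 -m inch '[[0.06,-0.016,0,0,0],[0,0,0,0,0]]'
python3 - <<'E'
from h import *
s=r.get_state();p=s["tool_pos"][:2]-np.array([.5351,.0471]); print("jig x,y",p@[.9636,-.2674],p@[.2674,.9636])
w=r.snapshot("wrist"); save(w,"w4")
P=cloud(w);J=np.stack([(P[...,:2]-[.5351,.0471])@[.9636,-.2674],(P[...,:2]-[.5351,.0471])@[.2674,.9636],P[...,2]],-1)*1000
for v in range(160,216,3): print(v,np.round(J[v,256],1),w["pixels"][v,256])
E
```

```text
clock: 7.1
tool_pos: [0.5326, 0.0486, 0.0414]
eef_rot: [0.134, 0.991, -0.0, -0.002]
contact_force: [-10.8, 3.1, 30.1]
opening: 0.004
clock: 7.4
tool_pos: [0.5334, 0.0484, 0.0414]
eef_rot: [0.133, 0.991, -0.001, -0.004]
contact_force: [-14.7, 4.6, 33.5]
opening: 0.005
clock: 7.6
tool_pos: [0.5335, 0.0484, 0.0414]
eef_rot: [0.133, 0.991, -0.001, -0.005]
contact_force: [-16.9, 4.8, 35.9]
opening: 0.008
jig x,y -0.001850412058908714 0.0008023392684549993
160 [-44.1   1.6  24.5] [160 160 162]
163 [-42.7   1.7  25.3] [160 160 162]
166 [-41.1   1.7  25. ] [159 159 161]
169 [-39.6   1.7  25.2] [161 161 163]
172 [-37.8   1.7  23.3] [71 76 85]
175 [-34.9   1.7  17.3] [ 50  78 138]
178 [-33.2   1.7  16.8] [ 48  79 140]
181 [-32.5   1.7  21. ] [76 76 74]
184 [-31.5   1.7  23.2] [148 148 151]
187 [-29.9   1.7  23.4] [149 149 152]
190 [-28.2   1.7  22.8] [43 43 46]
193 [-27.    1.7  24.4] [38 37 40]
196 [-25.1   1.7  23.2] [36 36 39]
199 [-23.5   1.8  23.2] [36 36 38]
202 [-22.1   1.8  23.9] [34 35 37]
205 [-20.5   1.8  24.1] [34 34 37]
208 [-18.6   1.8  23.2] [34 34 37]
211 [-16.8   1.8  22.8] [33 34 36]
214 [-15.4   1.8  23.5] [33 34 35]
```

Tool stalled with force rising and the tail end at −32.7 (−33 expected), clear of the raised plate: home. Next, relieve the push, lift and move clear.

```bash
python3 -m inch '[[-0.05,0.013,0,0,0],[0,0,0.1,0,0],[0,0,0.2,0,0],[0,0,0.6,0,0],[0,0,1,0,0]]'; python3 -m inch '[[0,0,1,0,0],[-0.5,0,1,0,0],[-1,0,1,0,0],[-1,0,1,0,0],[-1,0,0,0,0]]'; python3 -m inch '[[-1,0.5,0,0,0],[-1,1,0,0,0],[-0.5,1,0,0,0],[0,1,0,0,0],[0,0,0,0,0]]'
python3 - <<'E'
from h import *
t=r.snapshot("top"); P=cloud(t)
J=np.stack([(P[...,:2]-[.5351,.0471])@[.9636,-.2674],(P[...,:2]-[.5351,.0471])@[.2674,.9636],P[...,2]],-1)*1000
for x in range(-100,92,6):
    m=(abs(J[...,0]-x)<3)&(abs(J[...,1])<12)
    if m.any(): print(x,m.sum(),np.round(np.median(J[m][:,2]),1),np.median(t["pixels"][m],0))
x=t["pixels"][115:245,190:350]
cv2.imwrite("pics/top2.png",cv2.resize(x,None,fx=4.5,fy=4.5,interpolation=cv2.INTER_CUBIC)[...,::-1])
E
```

```text
clock: 8.15
tool_pos: [0.539, 0.0461, 0.0858]
eef_rot: [0.135, 0.991, -0.0, -0.001]
contact_force: [-0.2, -0.5, 0.6]
opening: 0.006
clock: 8.65
tool_pos: [0.4532, 0.0465, 0.1888]
eef_rot: [0.135, 0.991, 0.001, 0.003]
contact_force: [0.3, 0.0, -0.0]
opening: 0.004
clock: 9.15
tool_pos: [0.3902, 0.1378, 0.1866]
eef_rot: [0.132, 0.991, 0.002, 0.001]
contact_force: [0.8, -0.3, 1.8]
opening: 0.003
-100 25 16.6 [37. 50. 78.]
-94 23 15.7 [35. 43. 62.]
-88 23 15.2 [33. 41. 60.]
-82 26 21.4 [56.  56.5 61.5]
-76 24 22.5 [70.5 70.  70. ]
-70 23 23.0 [71. 70. 70.]
-64 24 22.5 [71.  70.  69.5]
-58 24 22.4 [70. 69. 70.]
-52 24 22.4 [70. 69. 69.]
-46 24 22.9 [70. 69. 69.]
-40 21 22.3 [69. 68. 69.]
-34 25 17.3 [44. 50. 61.]
-28 24 22.5 [56.5 56.  55. ]
-22 25 22.2 [35. 34. 31.]
-16 23 22.9 [36. 34. 32.]
-10 23 22.1 [36. 34. 31.]
-4 23 21.8 [36. 35. 32.]
2 24 22.6 [35.5 34.  31. ]
8 23 23.1 [38. 36. 35.]
14 28 29.5 [109.  75.  44.]
20 23 30.2 [115.  74.  44.]
26 25 30.4 [70. 71. 57.]
32 32 30.8 [60.  67.  51.5]
38 27 43.1 [52. 53. 53.]
44 19 43.4 [53. 54. 53.]
50 23 36.6 [98. 84. 52.]
56 24 34.7 [117.   96.   56.5]
62 21 33.9 [117.  96.  57.]
68 26 32.8 [112.  94.  55.]
74 22 31.8 [101.   88.5  55.5]
80 20 30.4 [90.  69.5 51.5]
86 35 32.1 [91. 59. 36.]
```

View pics/top2.png

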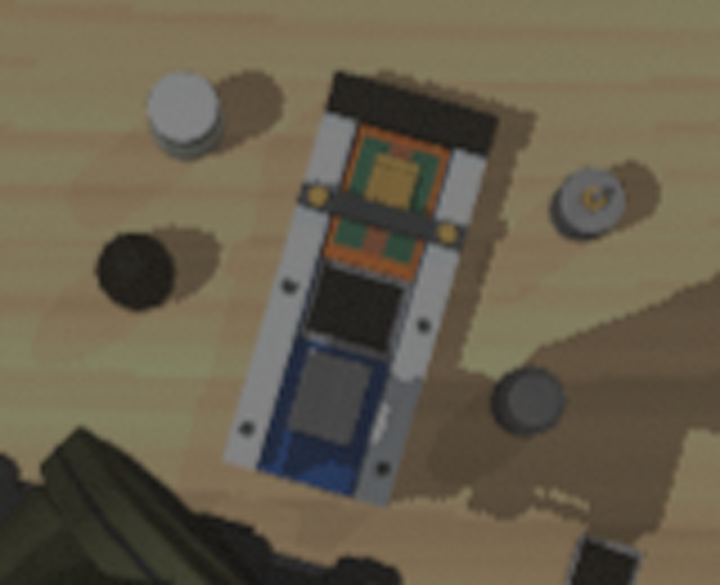

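The carrier sits level (tail 22 mm, top 30 mm). Its nose, crop (400,140), is against the stop, and the plate at (330,395) is up at about 22.5–23 mm behind the tail. The bystanders beside the jig have not moved and the hand is clear, so I'm handing in.

```bash
python3 -m inch '[[0,0,0,0,0],[0,0,0,0,0]]'; python3 -c "
from plant import r
print(r.finish_job())"
```

```text
clock: 9.4
tool_pos: [0.3895, 0.1326, 0.186]
eef_rot: [0.136, 0.991, -0.0, 0.0]
contact_force: [0.8, -0.5, 0.5]
opening: 0.008
the job is handed in; nothing more can be done
None
```

The carrier is loaded and home against the end stop, and the job was handed in at 9.4 s with the hand clear.

**What I did:** with the fingers closed, I pressed on the tail pad until the carrier was flush. I kept about 30 N of down force on it (28–36 N) while pushing it under the bridge and leaf spring until it stopped at the end stop. The push force rose to about 17 N there. I then eased off, lifted straight up and moved away.

**Last checks (top camera, after release):**
- **Position:** the tail end is at jig x ≈ −33 mm, as expected for home, and the nose is against the stop. The −33 reading was taken with the wrist camera just before release.
- **Height:** the carrier lies level and fully down, with its tail at about 22 mm and its top at about 30 mm.
- **Sprung plate:** it is up behind the tail, reading about 22.5–23 mm against the 23 mm given.
- **Leaf spring:** it rests on the carrier's top.
- **Bystanders:** the four beside the jig look unmoved. I did not re-check the phone, screwdriver and washer, but the arm worked well above them.

No check failed. The only disagreement was the wrist camera reading heights 1–1.5 mm high and sideways positions about 1.5 mm off, which did not matter. The fingertips carried the carrier mostly by friction on the pad, and from the measured positions they probably stayed a few mm short of the step.

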